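# Fit the display board and lock it with its key strip

### The arm

A 6-joint arm with a two-finger parallel gripper is mounted at the origin on the work surface. World frame = base frame: x ahead of the robot, y to its left, z up, the work surface at z = 0. Lengths are in mm, angles in rad, forces in N, time in s.
With the tool pointing down it reaches from about 350 to 875 mm from the base axis. Payload 4.2 kg.
Tool frame: the origin (TCP) lies between the finger pads; the fingertips stand 11 mm ahead of it and the grasp point (between the pads) lies 8 mm behind it; z points along the fingers, y is the direction in which the jaws open and shut (so a half turn about z gives the same grasp; the last joint's range is limited). The gripper opens to 85 mm and grips with 20 to 120 N. Pads are 22 mm wide; open, the fingers measure 114 mm over their backs; the gripper's body (76 mm by 85 mm) begins 54 mm behind the grasp point. The pads swing forward as they close: fully open they stand 13 mm farther back than shut.
Start: joints at [1.603, 0.385, 0.008, 0, -1.194, -0.259], TCP at [140.507, 608.98, 242.312] pointing down, gripper open.
Joint ranges: [-3.14, 3.14], [-1.21, 2.06], [-1.07, 1.41], [-3.16, 2.05], [-2.99, -0.16], [-3.1, 3.1]. Speed limits (rad/s): [2.79, 2.79, 3.14, 3.14, 3.14, 3.14].

### API

Orientations are given as a unit quaternion [x, y, z, w].
In Python, from bench import * gives the robot as it stands. The module is installed in compiled form; this text tells all that it offers.
- The arm moves only by the tool drive_tool, never from a script. Its argument "increments" is a list of rows, each a list of 3 entries, a list of its own where there are three numbers: the gripper command: -1 is shut, 1 is fully open, values between are in proportion, then the shift along the tool's x, y, z scaled (see below), then the turn about the tool's z scaled (see below). In form: [[hand, [tx, ty, tz], turn], ...]. A call has 1 to 20 rows; each row shifts and turns the commanded pose from where the row before left it, along the tool's axes as they then stand; what a row does not reach is not made up. The controller multiplies each number of a shift by 0.3 m and each number of a turn by 2 rad. A row lasts 1/8 s, in which the tool goes at most 62.5 mm and 10.7 degrees, less where a joint would pass 70% of its speed; a pose out of reach is approached as far as the arm can. A call with a number of a shift or a turn outside -1 to 1 is refused whole. A call with a gripper value outside its range is refused whole. The fingers move at their own pace and stop on an object; the grip force is fixed at half the most. Time passes only in rows, so rows that do not move let the fingers close. It gives the time, the measured TCP pose, the force and the opening at its end, in the units of the state.
- read_state(): the state, without advancing time (a new reading comes with each control period).
- get_image(name): name is "side" or "top" or "wrist"; returns the picture (400x640x3 uint8, red, green, blue); there is no depth.
- calibration(name): a dict with "fovy" (degrees; the focal length in pixels is half the picture's height over the tangent of half this angle, whatever the lens; pixels are square), "cx", "cy" (the principal point, pixels), "R" (3x3) and "t" (3): a world point X has camera coordinates R X + t. Camera axes: x right, y down, z forward; pixel columns grow to the right and rows downward; lengths in mm; the calibration is good to about 2 mm. The wrist camera is an equidistant fisheye: a pixel r from the principal point sees the ray r / f radians off the axis. A picture is of the moment at which its call begins: read the wrist's pose just before it. calibration takes no time and is no camera call; for the wrist camera it gives the pose at the moment of the call.
- job_done(): hands the job in, once; it reports no verdict.
The state is a dict: "clock": time; "joints": joint angles; "joint_vel": joint speeds; "joint_efforts": joint torques, N m; "position": TCP position; "ee_rot": TCP orientation; "contact_force": force on the tool from outside, world axes, zero at the start; "wrist_torque": the same for the moment, N m; "gripper_width": finger opening in mm.
Only numpy, scipy, OpenCV 4.12 (cv2) and the standard library are available. Lean on these libraries where they do the work, as an engineer would, in place of code of your own. Each camera call takes 0.05 s, during which the arm holds its last target.

### The job

The display board is only half fitted in its wooden counter tray: slide it down its slope so that its tongue goes under the far lip while the near end is still raised, then press the near end flat until the spring catch snaps back over it. After that, take the thin key strip, start it in the open end of the narrow gap behind the catch and push it fully home, its end flush with the ends of the gap's walls, so the catch is locked. Leave the thick strip and the other things on the counter where they are.

Things in the scene. Friction and masses are not known exactly. Their poses are not given: they have to be found in the camera images.
- tray: Fixed brown wooden tray. Origin on the counter (z 0) under the middle of the near fence's inner face; +x from the fence to the groove, +y left, z up. In mm: bed top z 12; base x -32..172, y -72..72, plus a sill (top z 12) x -32..0, y -100..-72; side rails at |y| 63..72, x 10..172, top z 30. All 'tray' coordinates below are in this frame, mm
- groove (a point): Middle of the mouth of the far groove, at tray x 144, y 0, z 16.5; axes as the tray's. Groove open towards -x, from z 12 (bed) to 21, back wall at x 158; the lip above it has its face at x 144 and goes from z 21 to 28
- fence_top (a point): Middle of the near fence's top, tray x 0, y 0, z 42; axes as the tray's. The fence is two ribs, x -8..0, y -60..-27 and 27..60, top z 42, with the spring catch (top z 40) between them
- gap_mouth (a point): Middle of the open end of the key's gap, on its floor: tray x -15.5, y -60, z 12; axes as the tray's. The gap is 15 wide (x -23..-8), floor z 12, between an outer wall (x -32..-23, y -60..72, top z 34) and the fence and catch; open at y -60, where wall and fence end, closed by a stop at y 61. The key goes in along +y
- catch_nose (a point): Tip of the brass catch's nose, 48 mm wide along y, at tray x 9, z 27 with the catch at rest; the nose slopes from there up to x 0, z 40
- catch (a joint): Travel of the spring catch in m: 0 at rest (nose over the bed), up to 0.010 pushed back to tray -x. Spring 2 N at rest, 4 N fully back. Pressing the board's near end down on the nose (up to about 15 N) drives it back; it snaps out over the board once that is flat. The key in the gap blocks it
- board: Loose light wooden board, blue fabric panel on top, body 140 x 120 x 12 mm, tongue 12 mm long and 5 mm thick on its far edge, flush with the underside; 0.2 to 0.3 kg. Origin: middle of the lower edge of the tongue's tip; x from near edge to tongue, z out of its top. Near edge at x -152, shoulder at x -12. Flat and home: top at tray z 24, origin at about tray x 154 to 156, z 12
- board_near_edge (a point): Middle of the board's lower near edge. At the start the board lies between the side rails, tongue tip on the bed 20 mm short of the lip, near end raised 14 degrees on the fence, this edge 25 mm out over it (tray x -25, z 47). It must pass tray x 0 before it can go down; pushed fully in at a slope it is at tray x 4, resting on the catch's nose
- key: Loose brown wooden thin key strip, 120 mm long (its y), 12 mm thick (its x), 22 mm high; both ends taper to 8 mm thick over their last 12 mm; 0.03 to 0.06 kg; both ends alike. Origin: centre of its underside. Stands on the counter on its 12 mm side. Fully home: origin at tray x -15.5, y 0, z 12, its end flush with the gap's open end
- batten: Loose brown wooden thick strip, 120 x 26 x 22 mm (long along its y), too thick for the gap; it may lie where the key could be. Origin: centre of its underside. Leave it alone
- phone: Black phone 72 x 150 x 8 mm, origin under its centre; leave alone
- ring_box: Blue ring box 54 x 54 x 42 mm, origin under its centre; leave alone
- loupe: Black loupe, 36 mm round, 28 mm high, with a steel cover 33 mm long; origin under the round part; leave alone
- watch_cushion: Grey cushion 70 x 80 x 38 mm with a watch on it (47 mm high in all), origin under its centre; leave alone
- calculator: Grey calculator 120 x 76 x 17 mm, origin under its centre; leave alone
- stapler: Black stapler 140 x 32 x 42 mm, origin under its centre; leave alone
Things that resemble listed ones, but are neither listed nor needed, are in the scene too. There is more than one size of the board; the job needs the largest. What is shaped like the key but red is not meant.

How it is judged (in metres and radians):
On the way, in this order (a step that is already met when the one before it is completed fails the run):
1. the tongue is in the groove (at least 4 mm under the lip) while the near end is still raised (x of board in the frame of tray above 0.148 m and z of board in the frame of tray below 0.018 m and angle between board's own z axis and vertical above 0.07 rad), for 0.1 s.
2. the board is flat with its tongue in the groove and the catch has snapped back over it (x of board in the frame of tray above 0.151 m and z of board in the frame of tray below 0.0165 m and z of board_near_edge in the frame of tray below 0.015 m and angle between board's own z axis and vertical below 0.035 rad and value of joint catch below 0.003 m), for 0.2 s.
3. the key strip is in the gap, fully home behind the catch (y of key in the frame of tray between -0.005 and 0.005 m and x of key in the frame of tray between -0.0195 and -0.0115 m and z of key in the frame of tray below 0.0155 m and angle between the y axis of key and the y axis of tray, either way round below 0.05 rad and angle between key's own z axis and vertical below 0.05 rad), for 0.2 s.
At the end, for the whole second after the job is handed in: Board flat in the tray (2 degrees, near edge within 3 mm of the bed), tongue at least 7 mm under the lip, catch out over it (within 3 mm of rest), key strip on the floor of the gap behind the catch, along it and within 5 mm of flush with its open end; both at rest (all of step 2 and all of step 3 and linear speed of each of board, key below 0.02 m/s); the robot touches nothing.
It fails at once if the thick strip or another bystander is moved more than 25 mm (distance of any of batten, phone, ring_box, loupe, watch_cushion, calculator, stapler from where it was at the start of the episode above 0.025 m).
It also fails if it takes over 64 s, if anything falls off the work surface, if the arm or the gripper's body presses on something with over 40 N, if the wrist force passes 120 N, or if a joint passes its speed limit or range.

## Working session

There is one attempt and no reset: what is moved stays moved. The work goes in short steps, Python scripts to look and compute and a tool call to move; the robot and the scene stay as the last step left them, time stands still between calls to the robot, and variables do not carry over. Pictures are saved under pics/ and viewed, and the job is handed in when it is done.

Besides the shell and the picture viewer there is one more tool, called after "Emit:" as name([rows], argument=value, ...), one row to a line, values as JSON. drive_tool: Moves the arm, as the interface text tells. Shifts and turns lie within -1 to 1; 1 stands for 0.3 m of shift or 2 rad of turn. Its arguments: {"type":"object","properties":{"increments":{"type":"array"}},"required":["increments"]}

```bash
mkdir -p pics
python3 - <<'E'
from bench import *
import cv2
s=read_state();print(s)
for n in("side","top","wrist"):
    c=calibration(n);print(n,c)
    cv2.imwrite(f"pics/{n}0.png",get_image(n)[:,:,::-1])
E
```

```text
{'clock': 0.0, 'joints': array([ 1.60258237e+00,  3.85585761e-01,  6.62601604e-03, -5.07884922e-04,
       -1.19397085e+00, -2.58625929e-01]), 'joint_vel': array([ 0.00024353, -0.00035412, -0.00010706, -0.00085613, -0.00091814,
        0.00099309]), 'joint_efforts': array([-3.06485790e-04, -3.92287946e+01,  1.88401240e+01,  4.18623179e+00,
       -4.62168930e-03, -3.21760709e-06]), 'position': array([140.39820582, 608.46067515, 241.20266678]), 'ee_rot': array([ 9.93563648e-01, -1.13269952e-01, -7.91308946e-05,  1.09005746e-03]), 'contact_force': array([ 0.19006352, -0.8775027 ,  0.01799963]), 'wrist_torque': array([0.04931518, 0.02788792, 0.00372884]), 'gripper_width': 85.6420911985256}
side {'fovy': 53.32620258261819, 'cx': 319.3186738357899, 'cy': 194.76565230776453, 'R': array([[ 0.71247122, -0.70136208,  0.02181758],
       [-0.4208595 , -0.45199162, -0.78649912],
       [ 0.56148201,  0.55117585, -0.61720591]]), 't': array([-445.04473845,  295.1917235 ,  816.63906125])}
top {'fovy': 44.62054355616617, 'cx': 320.6007533163725, 'cy': 198.93197949595952, 'R': array([[ 0.00942389, -0.9999139 ,  0.00913179],
       [-0.99021047, -0.0106035 , -0.13917901],
       [ 0.13926385, -0.00773079, -0.99022513]]), 't': array([  -5.14620817,  613.1484501 , 1619.06651438])}
wrist {'fovy': 65.70646984690485, 'cx': 312.7137434558254, 'cy': 200.20748219699988, 'R': array([[-0.22511511, -0.9743316 ,  0.00105551],
       [-0.92507245,  0.21407384,  0.31370903],
       [-0.30588258,  0.06964422, -0.94951858]]), 't': array([624.74534391, -39.99866978, 379.20100211])}
```

View pics/side0.png

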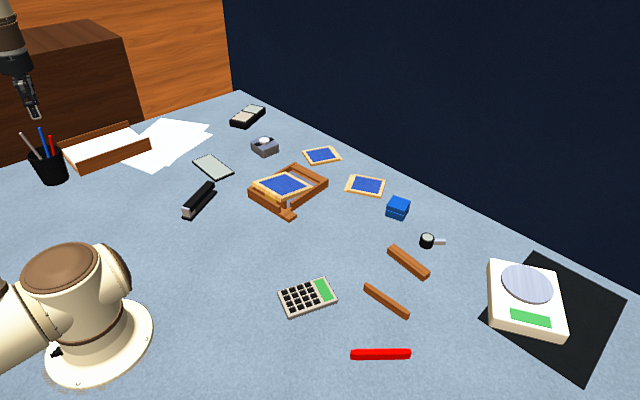

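View pics/top0.png

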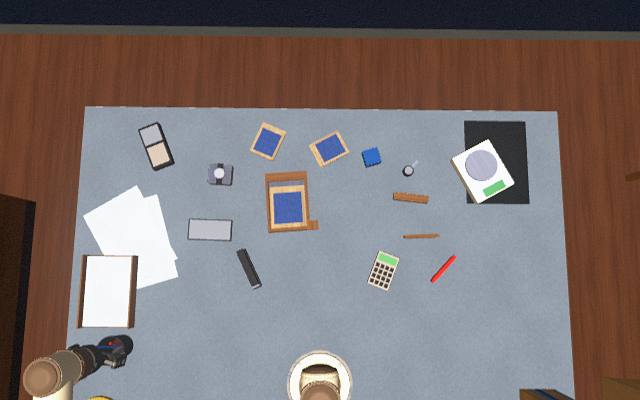

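View pics/wrist0.png

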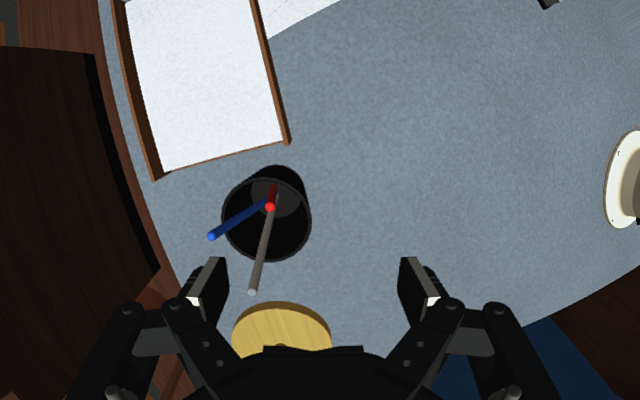

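```bash
cat > h.py <<'E'
from bench import *
import cv2, numpy as np
from scipy.spatial.transform import Rotation as Ro
def f_of(c): return 200/np.tan(np.radians(c["fovy"]/2))
def ray(n,uv,c=None):
    c=c or calibration(n); f=f_of(c); d=(np.array(uv,float)-[c["cx"],c["cy"]])
    if n=="wrist":
        r=np.hypot(*d); th=r/f; v=np.array([*(d/max(r,1e-9)*np.sin(th)),np.cos(th)])
    else: v=np.array([*(d/f),1.])
    R=np.array(c["R"]); return -R.T@c["t"], R.T@(v/np.linalg.norm(v))
def onz(n,uv,z,c=None):
    o,d=ray(n,uv,c); return o+d*(z-o[2])/d[2]
def proj(n,X,c=None):
    c=c or calibration(n); f=f_of(c); p=np.array(c["R"])@np.array(X,float)+c["t"]
    if n=="wrist":
        r=np.hypot(p[0],p[1]); return np.array([c["cx"],c["cy"]])+p[:2]/max(r,1e-9)*np.arctan2(r,p[2])*f
    return np.array([c["cx"],c["cy"]])+p[:2]/p[2]*f
E
python3 - <<'E'
from h import *
for n,uv,z in [("top",(290,230),30),("top",(313,225),12),("top",(286,176),28),("top",(404,236),22),("top",(439,236),22),("side",(365,285),22),("side",(408,316),22),("side",(288,215),12)]:
    print(n,uv,onz(n,uv,z).round(0))
s=read_state(); c=calibration("wrist"); R=Ro.from_quat(s["ee_rot"]).as_matrix()
print(R.round(3)); print("cam in tool",(R.T@(-c["R"].T@c["t"]-s["position"])).round(1)); print((c["R"]@R).round(3))
im=cv2.imread("pics/top0.png")[150:310,240:470]; cv2.imwrite("pics/topc.png",cv2.resize(im,None,fx=3.4,fy=3.4,interpolation=cv2.INTER_CUBIC))
E
```

```text
top (290, 230) [507. 104.  30.]
top (313, 225) [526.  26.  12.]
top (286, 176) [694. 121.  28.]
top (404, 236) [ 491. -286.   22.]
top (439, 236) [ 492. -406.   22.]
side (365, 285) [ 483. -293.   22.]
side (408, 316) [ 486. -410.   22.]
side (288, 215) [522.  21.  12.]
[[ 0.974 -0.225 -0.   ]
 [-0.225 -0.974 -0.002]
 [ 0.     0.002 -1.   ]]
cam in tool [  81.2   -0.4 -130.6]
[[-0.     1.     0.001]
 [-0.949  0.    -0.314]
 [-0.314 -0.001  0.949]]
```

View pics/topc.png

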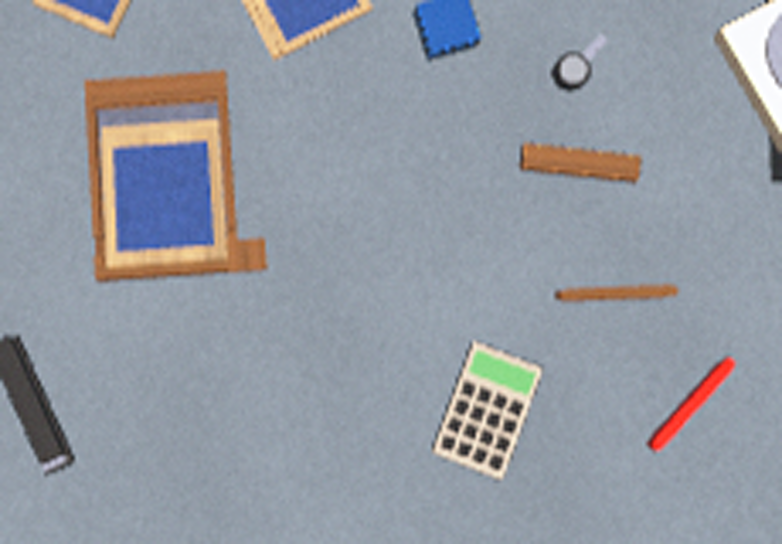

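Emit:
drive_tool([
  [-1,[0,0,0],-0.07],
  [-1,[0,0,0],-0.07],
  [-1,[0.118,0.161,0.012],0],
  [-1,[0.118,0.161,0.012],0],
  [-1,[0.118,0.161,0.012],0],
  [-1,[0.118,0.161,0.012],0],
  [-1,[0.118,0.161,0.012],0],
  [-1,[0.118,0.161,0.012],0],
  [-1,[0.118,0.161,0.012],0],
  [-1,[0.118,0.161,0.012],0],
  [-1,[0.118,0.161,0.012],0],
  [-1,[0.118,0.161,0.012],0],
  [-1,[0.118,0.161,0.012],0],
  [-1,[0,0,0],0],
])

```text
clock: 1.9
position: [559.0, 95.9, 201.4]
ee_rot: [1.0, 0.024, -0.001, 0.0]
contact_force: [0.6, 0.3, -0.0]
gripper_width: 0.0
```

Run:
```python
from h import *
s=read_state();print(s["clock"],s["position"].round(1),Ro.from_quat(s["ee_rot"]).as_matrix().round(3).tolist(),s["gripper_width"],s["contact_force"])
c=calibration("wrist"); im=get_image("wrist"); cv2.imwrite("pics/w1.png",im[:,:,::-1])
np.savez("w1.npz",im=im,**{k:np.array(v) for k,v in c.items()})
```

```text
1.9 [559.   95.9 201.4] [[0.999, 0.047, -0.002], [0.047, -0.999, -0.001], [-0.002, 0.001, -1.0]] 0.017267897177711558 [ 0.57088555  0.30938676 -0.04539916]
```

View pics/w1.png

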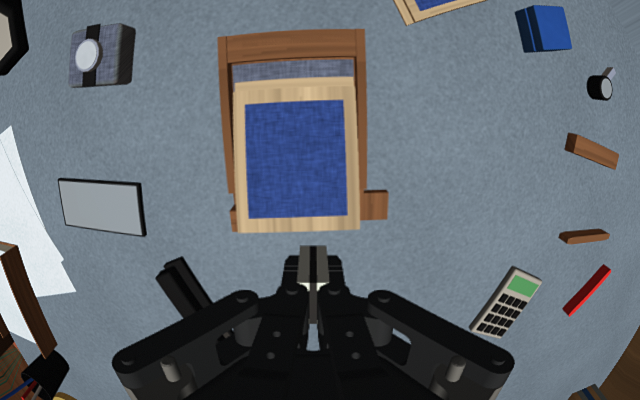

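Run:
```python
import cv2
im=cv2.imread("pics/w1.png")[20:250,205:405]; cv2.imwrite("pics/w1c.png",cv2.resize(im,None,fx=2.6,fy=2.6,interpolation=cv2.INTER_CUBIC))
im=cv2.imread("pics/w1.png")[175:250,215:400]; cv2.imwrite("pics/w1d.png",cv2.resize(im,None,fx=4.3,fy=4.3,interpolation=cv2.INTER_CUBIC))
```

```text
(no output)
```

View pics/w1c.png

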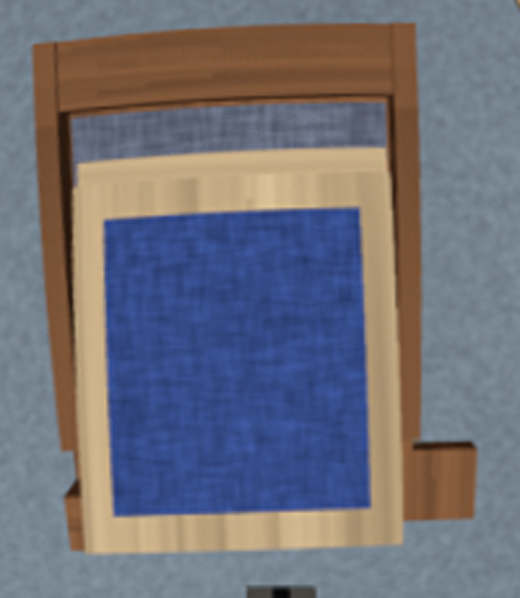

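View pics/w1d.png

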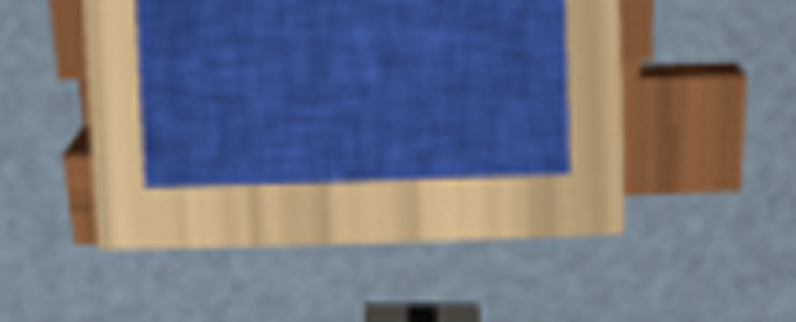

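Run:
```python
from h import *
from scipy.optimize import least_squares
c=dict(np.load("w1.npz")); c.pop("im"); c={k:(v if v.ndim else float(v)) for k,v in c.items()}
P=[((387.8,192.4),(0,-100,12)),((387.3,219),(-32,-100,12)),((354.2,57.3),(144,-63,28)),((228.1,62.7),(144,63,28)),((218.1,36.9),(172,72,30)),((364.6,28.8),(172,-72,30)),((366.5,189.2),(10,-72,30)),((228.5,192.7),(10,72,30)),((230.3,211),(-23,72,34))]
W=np.array([onz("wrist",uv,t[2],c) for uv,t in P])[:,:2]; T=np.array([t[:2] for _,t in P],float)
def res(p):
    cs,sn=np.cos(p[2]),np.sin(p[2]); return ((T@np.array([[cs,sn],[-sn,cs]])+p[:2])-W).ravel()
r=least_squares(res,[530,100,.05]); print(r.x.round(4)); print(res(r.x).reshape(-1,2).round(1))
x0,y0,a=r.x
def tray(w):
    d=np.array(w[:2])-[x0,y0]; return np.array([np.cos(a)*d[0]+np.sin(a)*d[1],-np.sin(a)*d[0]+np.cos(a)*d[1]])
# board near top edge corners z~47+12*cos14=58.6
for uv in ((215+100/4.3,175+247/4.3),(215+622/4.3,175+234/4.3)):
    for z in(47,58.6): print("near corner z",z,tray(onz("wrist",uv,z,c)).round(1))
for uv in ((205+78/2.6,20+162/2.6),(205+386/2.6,20+148/2.6)): print("tongue",tray(onz("wrist",uv,14,c)).round(1))
s=read_state();print("tcp tray",tray(s["position"]))
```

```text
[5.407393e+02 1.123800e+02 6.850000e-02]
[[  0.4  -0.3]
 [ -0.1   1. ]
 [  2.6  -2.9]
 [  2.6   0.3]
 [  3.1   0.1]
 [  1.5  -1.4]
 [  1.    0.5]
 [  1.5   1.3]
 [-12.6   1.3]]
near corner z 47 [-29.4  60.2]
near corner z 58.6 [-24.1  57. ]
near corner z 47 [-28.2 -63.9]
near corner z 58.6 [-23.1 -62.1]
tongue [121.9  60. ]
tongue [123.  -60.8]
tcp tray [ 16.17781662 -16.18382767]
```

```bash
cat >> h.py <<'E'
def load(fn):
    c=dict(np.load(fn)); im=c.pop("im"); return {k:(v if v.ndim else float(v)) for k,v in c.items()},im
def snap(tag):
    c=calibration("wrist"); im=get_image("wrist"); cv2.imwrite(f"pics/{tag}.png",im[:,:,::-1]); np.savez(tag+".npz",im=im,**{k:np.array(v) for k,v in c.items()}); return c,im
def fit(P,n,c):
    from scipy.optimize import least_squares
    W=np.array([onz(n,uv,t[2],c) for uv,t in P])[:,:2]; T=np.array([t[:2] for _,t in P],float)
    def res(p):
        cs,sn=np.cos(p[2]),np.sin(p[2]); return ((T@np.array([[cs,sn],[-sn,cs]])+p[:2])-W).ravel()
    r=least_squares(res,[540,110,.05]); return r.x,res(r.x).reshape(-1,2).round(1)
def tray(w,p):
    x0,y0,a=p; d=np.array(w[:2])-[x0,y0]; return np.array([np.cos(a)*d[0]+np.sin(a)*d[1],-np.sin(a)*d[0]+np.cos(a)*d[1]])
def world(t,p):
    x0,y0,a=p; return np.array([x0+np.cos(a)*t[0]-np.sin(a)*t[1],y0+np.sin(a)*t[0]+np.cos(a)*t[1]])
E
python3 - <<'E'
from h import *
c,_=load("w1.npz")
P=[((387.8,192.4),(0,-100,12)),((387.3,219),(-32,-100,12)),((354.2,57.3),(144,-63,28)),((228.1,62.7),(144,63,28)),((218.1,36.9),(172,72,30)),((364.6,28.8),(172,-72,30)),((366.5,189.2),(10,-72,30)),((228.5,192.7),(10,72,30))]
p,r=fit(P,"wrist",c);print(p.round(4),r.tolist())
s=read_state();print("tcp tray",tray(s["position"],p).round(1))
R=Ro.from_quat(s["ee_rot"]).as_matrix()
# key
print("key end pts", [onz("wrist",uv,22,c).round(0) for uv in((560,236),(608,233))])
t=world((-50,0),p); print(t, (R.T@np.array([t[0]-s["position"][0],t[1]-s["position"][1],0])).round(1))
E
```

```text
[5.389612e+02 1.117267e+02 7.880000e-02] [[-0.3, -0.8], [-0.8, 0.1], [1.4, -2.0], [0.1, 1.1], [0.5, 1.2], [0.3, -0.2], [-0.1, -0.0], [-1.0, 0.7]]
tcp tray [ 17.8 -15.8]
key end pts [array([ 500., -262.,   22.]), array([ 503., -395.,   22.])]
[489.11631662 107.79162514] [-68.3 -13.8   0.1]
```

Emit:
drive_tool([
  [-1,[0,0,0],-0.016],
  [-1,[-0.117,-0.026,0],0],
  [-1,[-0.117,-0.026,0],0],
  [-1,[0,0,0.16],0],
  [-1,[0,0,0.16],0],
  [-1,[0,0,0.15],0],
  [-1,[0,0,0.01],0],
  [-1,[0,0,0],0],
])

```text
clock: 2.95
position: [487.0, 109.9, 60.1]
ee_rot: [0.999, 0.044, 0.001, -0.0]
contact_force: [-0.1, -0.2, 1.2]
gripper_width: -0.1
```

```bash
cat >> h.py <<'E'
TR=(538.96,111.73,.0788)
E
python3 - <<'E'
from h import *
s=read_state();print(s["clock"],s["position"].round(1),tray(s["position"],TR),Ro.from_quat(s["ee_rot"]).as_matrix()[:,0].round(3))
c,im=snap("w2")
E
```

```text
2.95 [487.  109.9  60.1] [-51.90516748   2.27903919] [0.996 0.088 0.002]
```

View pics/w2.png

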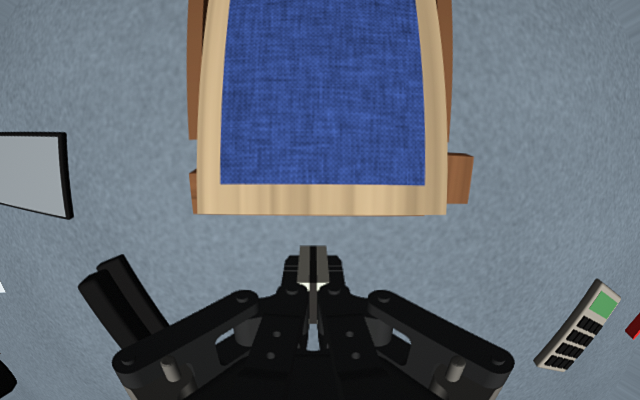

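Emit:
drive_tool([
  [-1,[0.02,0,0.008],0],
  [-1,[0.03,0,0.002],0],
  [-1,[0.02,0,0],0],
  [-1,[0.02,0,0],0],
  [-1,[0,0,0],0],
])

```text
clock: 3.62
position: [513.9, 111.0, 55.7]
ee_rot: [0.999, 0.042, 0.0, -0.0]
contact_force: [0.6, -0.5, 0.7]
gripper_width: -0.2
```

Run:
```python
from h import *
s=read_state();print(s["clock"],s["position"].round(1),tray(s["position"],TR),s["contact_force"])
c,im=snap("w3")
```

```text
3.625 [513.9 111.   55.7] [-24.99827769   1.28434563] [ 0.57588389 -0.49902582  0.74326773]
```

View pics/w3.png

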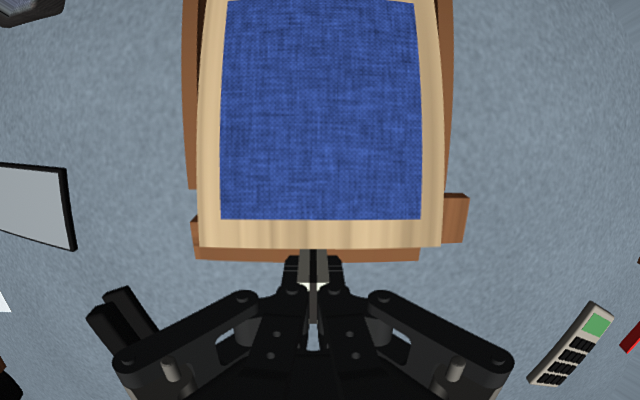

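Emit:
drive_tool([
  [-1,[0.017,0,0],0],
  [-1,[0.017,0,0],0],
  [-1,[0.01,0,0],0],
  [-1,[0,0,0],0],
])

```text
clock: 4.18
position: [526.9, 112.3, 55.8]
ee_rot: [0.999, 0.043, 0.0, -0.0]
contact_force: [-0.8, -0.3, 0.8]
gripper_width: -0.2
```

Run:
```python
from h import *
s=read_state();print(s["clock"],s["position"].round(1),tray(s["position"],TR),s["contact_force"])
c,im=snap("w4")
im=im[:,:,::-1][150:300,150:490];cv2.imwrite("pics/w4c.png",cv2.resize(im,None,fx=2.3,fy=2.3,interpolation=cv2.INTER_CUBIC))
o=cv2.imread("pics/w4c.png");
cv2.imwrite("pics/s4.png",cv2.resize(get_image("side")[:,:,::-1][140:240,220:360],None,fx=5,fy=5,interpolation=cv2.INTER_CUBIC))
for r in range(190,262,4): pass
```

```text
4.175 [526.9 112.3  55.8] [-11.95920313   1.49565969] [-0.80517884 -0.30392047  0.80460033]
```

View pics/w4c.png

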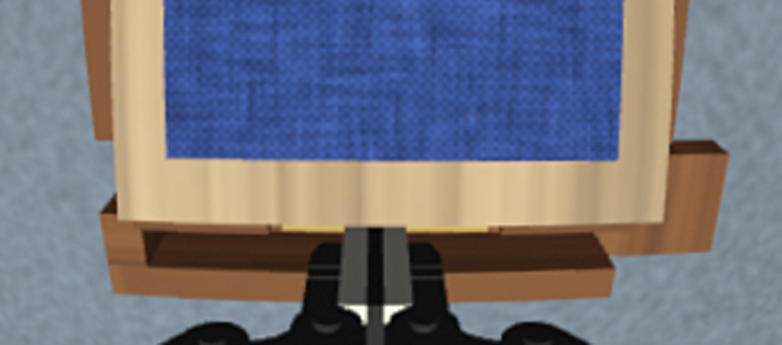

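View pics/s4.png

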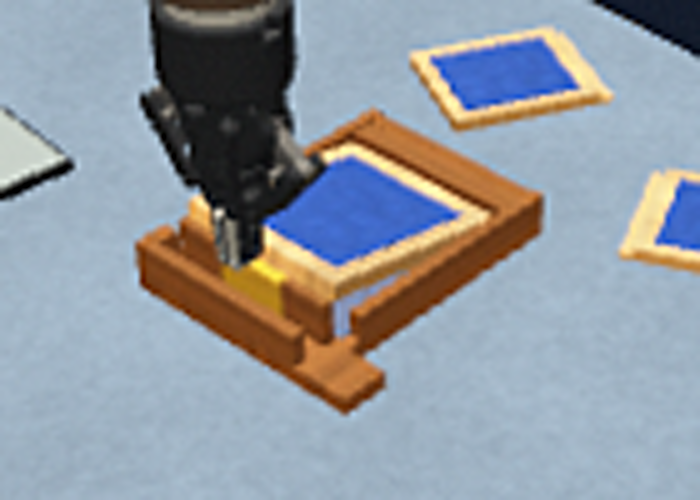

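Emit:
drive_tool([
  [-1,[0.012,0,0],0],
  [-1,[0.01,0,0],0],
  [-1,[0,0,0],0],
])

```text
clock: 4.65
position: [533.5, 112.8, 55.8]
ee_rot: [0.999, 0.043, 0.0, -0.0]
contact_force: [0.2, 0.5, -0.4]
gripper_width: 0.1
```

Run:
```python
from h import *
s=read_state();print(s["clock"],s["position"].round(1),tray(s["position"],TR),s["contact_force"])
c,im=snap("w5")
im=im[:,:,::-1][150:300,150:490];cv2.imwrite("pics/w5c.png",cv2.resize(im,None,fx=2.3,fy=2.3,interpolation=cv2.INTER_CUBIC))
```

```text
4.65 [533.5 112.8  55.8] [-5.31798815  1.52222981] [ 0.17559392  0.54585644 -0.39108982]
```

View pics/w5c.png

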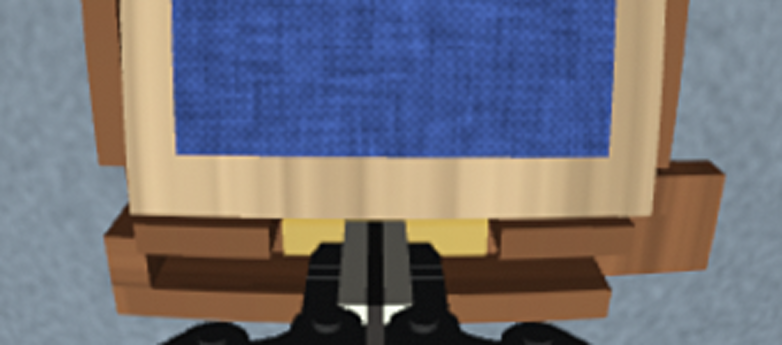

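Emit:
drive_tool([
  [-1,[0.01,0,0],0],
  [-1,[0.007,0,0],0],
  [-1,[0,0,0],0],
])

```text
clock: 5.08
position: [535.4, 112.4, 55.1]
ee_rot: [0.999, 0.042, -0.003, 0.001]
contact_force: [-7.0, 1.6, 4.1]
gripper_width: 0.1
```

Run:
```python
from h import *
s=read_state();print(s["clock"],s["position"].round(1),tray(s["position"],TR),s["contact_force"])
c,im=snap("w6")
im=im[:,:,::-1][150:300,150:490];cv2.imwrite("pics/w6c.png",cv2.resize(im,None,fx=2.3,fy=2.3,interpolation=cv2.INTER_CUBIC))
cv2.imwrite("pics/s6.png",cv2.resize(get_image("side")[:,:,::-1][140:240,220:360],None,fx=5,fy=5,interpolation=cv2.INTER_CUBIC))
```

```text
5.075 [535.4 112.4  55.1] [-3.53656974  0.99705059] [-7.01226058  1.57520534  4.05758186]
```

View pics/w6c.png

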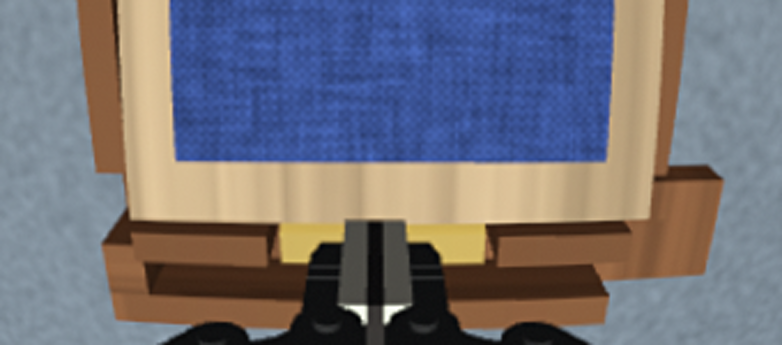

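View pics/s6.png

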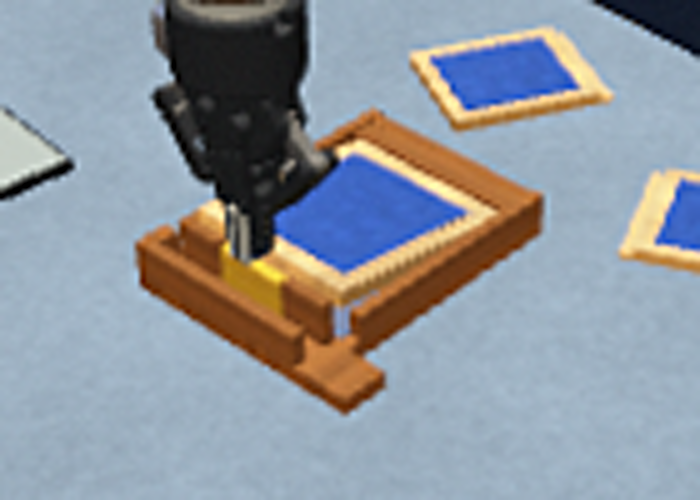

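Emit:
drive_tool([
  [-1,[-0.025,0,0],0],
  [-1,[0,0,-0.08],0],
  [-1,[0.1,0.005,0],0],
  [-1,[0,0,0.04],0],
  [-1,[0,0,0.03],0],
  [-1,[0,0,0],0],
])

```text
clock: 5.92
position: [559.2, 113.0, 57.3]
ee_rot: [0.999, 0.043, -0.002, 0.001]
contact_force: [-0.1, 0.5, 0.5]
gripper_width: -0.3
```

Run:
```python
from h import *
s=read_state();print(s["clock"],s["position"].round(1),tray(s["position"],TR),s["contact_force"])
c,im=snap("w7")
im=im[:,:,::-1][150:300,150:490];cv2.imwrite("pics/w7c.png",cv2.resize(im,None,fx=2.3,fy=2.3,interpolation=cv2.INTER_CUBIC))
cv2.imwrite("pics/s7.png",cv2.resize(get_image("side")[:,:,::-1][140:240,220:360],None,fx=5,fy=5,interpolation=cv2.INTER_CUBIC))
```

```text
5.925 [559.2 113.   57.3] [20.28546722 -0.32165352] [-0.09427652  0.54420786  0.49914985]
```

View pics/w7c.png

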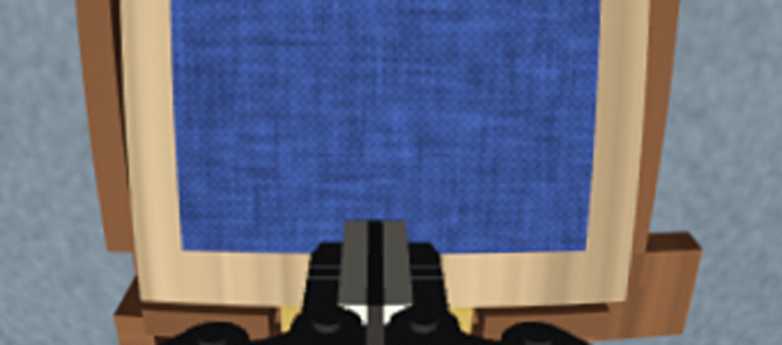

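View pics/s7.png

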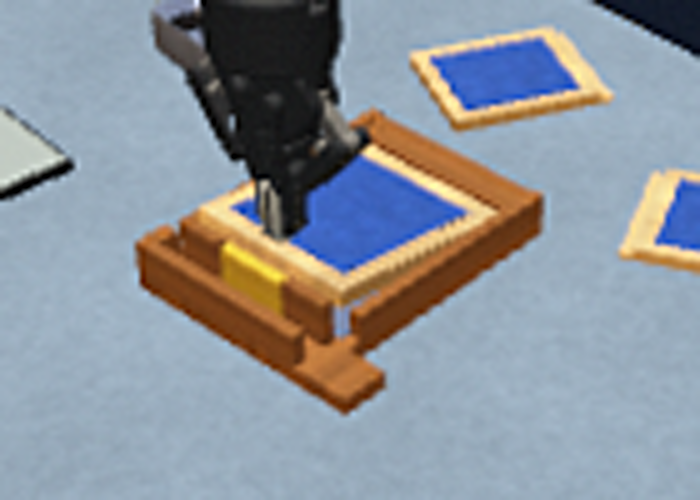

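Emit:
drive_tool([
  [-1,[0,0,0.02],0],
  [-1,[0,0,0.02],0],
  [-1,[0,0,0.015],0],
  [-1,[0,0,0.015],0],
  [-1,[0,0,0],0],
])

```text
clock: 6.65
position: [560.3, 113.4, 37.1]
ee_rot: [0.999, 0.043, -0.0, 0.0]
contact_force: [-0.3, -0.0, 0.5]
gripper_width: -0.3
```

Run:
```python
from h import *
s=read_state();print(s["clock"],s["position"].round(1),tray(s["position"],TR),s["contact_force"])
c,im=snap("w8")
im=im[:,:,::-1][150:300,150:490];cv2.imwrite("pics/w8c.png",cv2.resize(im,None,fx=2.3,fy=2.3,interpolation=cv2.INTER_CUBIC))
cv2.imwrite("pics/s8.png",cv2.resize(get_image("side")[:,:,::-1][140:240,220:360],None,fx=5,fy=5,interpolation=cv2.INTER_CUBIC))
```

```text
6.65 [560.3 113.4  37.1] [21.4457869  -0.05543027] [-0.32266423 -0.01952358  0.50223688]
```

View pics/w8c.png

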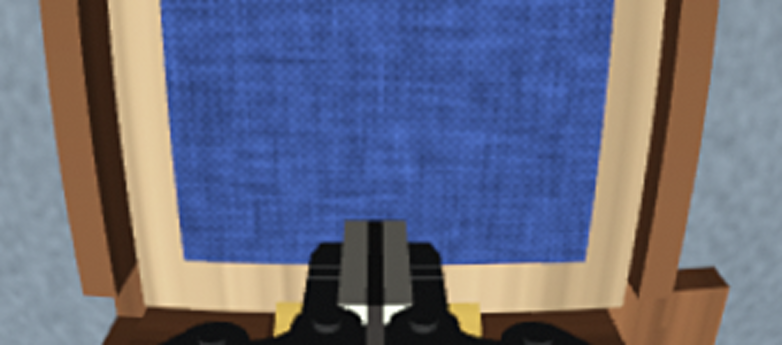

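View pics/s8.png

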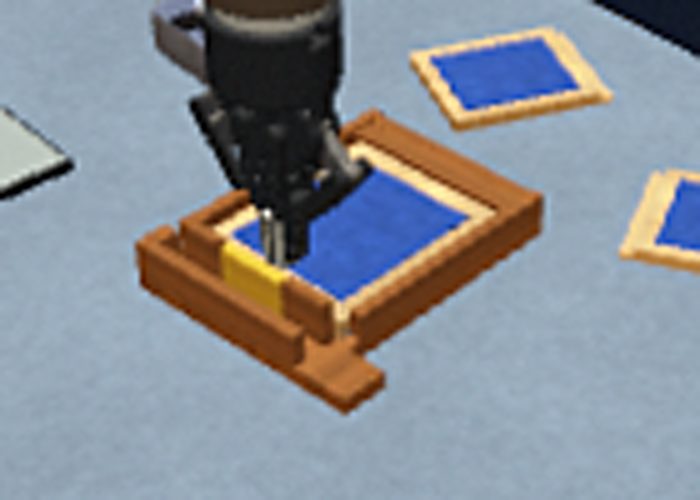

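Emit:
drive_tool([
  [-1,[0,0,0.01],0],
  [-1,[0,0,0.01],0],
  [-1,[0,0,0],0],
  [-1,[0,0,0],0],
])

```text
clock: 7.25
position: [561.0, 113.7, 35.0]
ee_rot: [0.999, 0.043, 0.001, 0.0]
contact_force: [-6.1, 0.1, 18.3]
gripper_width: -0.1
```

Emit:
drive_tool([
  [-1,[0,0,-0.1],0],
  [-1,[0,0,-0.15],0],
  [1,[0.1,0,-0.15],0],
  [1,[0,0,-0.15],0],
  [1,[0,0,0],0],
])

```text
clock: 7.88
position: [592.8, 116.8, 201.2]
ee_rot: [0.999, 0.043, 0.004, -0.001]
contact_force: [-1.2, -0.1, 0.2]
gripper_width: 54.3
```

Run:
```python
from h import *
s=read_state();print(s["clock"],s["position"].round(1),tray(s["position"],TR),s["contact_force"])
c,im=snap("w9")
im=im[:,:,::-1][30:280,190:420];cv2.imwrite("pics/w9c.png",cv2.resize(im,None,fx=2.4,fy=2.4,interpolation=cv2.INTER_CUBIC))
```

```text
7.875 [592.8 116.8 201.2] [54.10508647  0.82061333] [-1.18800234 -0.11871344  0.15868085]
```

View pics/w9c.png

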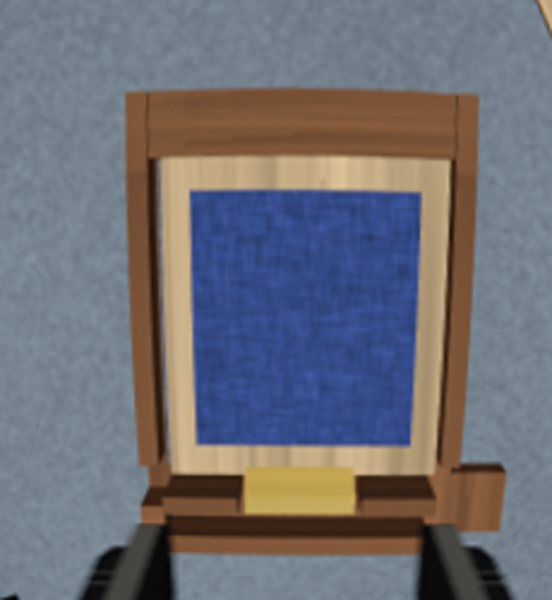

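View pics/w9.png

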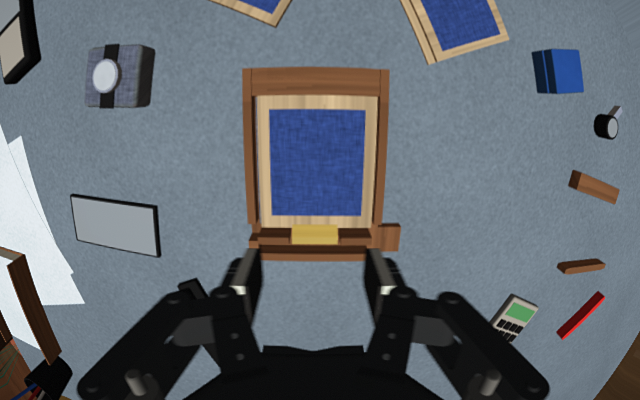

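Run:
```python
from h import *
s=read_state();print(s["joints"].round(3))
c,im=load("w9.npz")
P=[((399.2,225),(0,-100,12)),((398.3,250.8),(-32,-100,12)),((190+150/2.4,30+157/2.4),(144,63,28)),((190+455/2.4,30+157/2.4),(144,-63,28)),((190+126/2.4,30+94/2.4),(172,72,30)),((190+478/2.4,30+96/2.4),(172,-72,30))]
p,r=fit(P,"wrist",c);print(p.round(4),r.tolist())
print("rough key",[onz("top",uv,22).round(0) for uv in ((404,236),(439,236))])
```

```text
[ 0.463  0.378 -0.117 -0.    -1.072  1.193]
[5.391769e+02 1.113728e+02 8.010000e-02] [[-1.9, -2.7], [-0.9, 0.0], [0.2, 1.7], [-0.6, -0.1], [1.7, 1.3], [1.5, -0.2]]
rough key [array([ 491., -286.,   22.]), array([ 492., -406.,   22.])]
```

Emit:
drive_tool([
  [0,[0,0,0],0.09],
  [0,[0,0,0],0.09],
  [0,[0,0,0],0.09],
  [0,[0,0,0],0.09],
  [0,[0,0,0],0.09],
  [0,[0,0,0],0.09],
  [0,[0,0,0],0.09],
  [0,[0,0,0],0.09],
  [0,[0,0,0],0.09],
  [0,[0.175,0.049,0.02],0],
  [0,[0.175,0.049,0.02],0],
  [0,[0.175,0.049,0.02],0],
  [0,[0.175,0.049,0.02],0],
  [0,[0.175,0.049,0.02],0],
  [0,[0.175,0.049,0.02],0],
  [0,[0.175,0.049,0.02],0],
  [0,[0.175,0.049,0.02],0],
  [0,[0,0,0],0],
  [0,[0,0,0],0],
])

```text
clock: 10.3
position: [487.2, -307.6, 147.4]
ee_rot: [0.719, -0.695, -0.001, 0.0]
contact_force: [0.0, -0.2, 0.4]
gripper_width: 42.5
```

Run:
```python
from h import *
s=read_state();print(s["clock"],s["position"].round(1),Ro.from_quat(s["ee_rot"]).as_matrix().round(3).tolist())
c,im=snap("w10")
```

```text
10.3 [ 487.2 -307.6  147.4] [[0.035, -0.999, -0.002], [-0.999, -0.035, 0.001], [-0.001, 0.002, -1.0]]
```

View pics/w10.png

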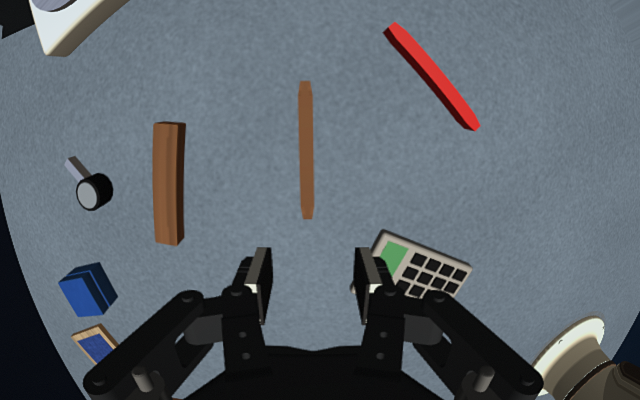

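Run:
```python
from h import *
c,im=load("w10.npz"); s=read_state()
hsv=cv2.cvtColor(im,cv2.COLOR_RGB2HSV); m=cv2.inRange(hsv,(4,70,60),(20,255,255)); m[:, :260]=0;m[:,350:]=0;m[235:]=0
n,l,st,_=cv2.connectedComponentsWithStats(m); i=1+np.argmax(st[1:,4]); print(st[i])
ys,xs=np.nonzero(l==i); W=np.array([onz("wrist",(x,y),22,c)[:2] for x,y in zip(xs,ys)])
mn=W.mean(0); u,_,vt=np.linalg.svd(W-mn,full_matrices=False); d=vt[0]*-np.sign(vt[0][1])
a=(W-mn)@d; b=(W-mn)@np.array([-d[1],d[0]]); print("mid",mn+d*(a.max()+a.min())/2,"dir",d,"len",np.ptp(a),"wid",np.percentile(b,[2,98]))
R=Ro.from_quat(s["ee_rot"]).as_matrix()
ctr=mn+d*(a.max()+a.min())/2
for off in(0,36): print(off,(R.T@np.append(ctr+d*off-s["position"][:2],0)).round(1))
```

```text
[ 298   81   16  138 1838]
mid [ 494.63035012 -345.18317815] dir [ 0.0486643  -0.99881519] len 118.27301068758157 wid [-5.49771848  5.50826067]
0 [38.3 -5.5 -0. ]
36 [74.3 -6.  -0.1]
```

Emit:
drive_tool([
  [0,[0.124,-0.01,0],-0.007],
  [0,[0.124,-0.01,0],0],
  [0,[0,0,0.15],0],
  [0,[0,0,0.15],0],
  [0,[0,0,0.1],0],
  [0,[0,0,0.04],0],
  [0,[0,0,0],0],
])

```text
clock: 11.22
position: [497.7, -381.1, 16.5]
ee_rot: [0.725, -0.689, -0.0, 0.0]
contact_force: [0.3, -0.3, 0.8]
gripper_width: 42.2
```

Run:
```python
from h import *
s=read_state();print(s["clock"],s["position"].round(1),Ro.from_quat(s["ee_rot"]).as_matrix().round(3).tolist(),s["contact_force"])
R=Ro.from_quat(s["ee_rot"]).as_matrix()
print((R.T@np.append(np.array([494.6,-345.2])-s["position"][:2],0)).round(1))
c,im=snap("w11")
```

```text
11.225 [ 497.7 -381.1   16.5] [[0.052, -0.999, -0.001], [-0.999, -0.052, 0.0], [-0.0, 0.001, -1.0]] [ 0.32378317 -0.27222916  0.82051257]
[-36.    1.2   0. ]
```

View pics/w11.png

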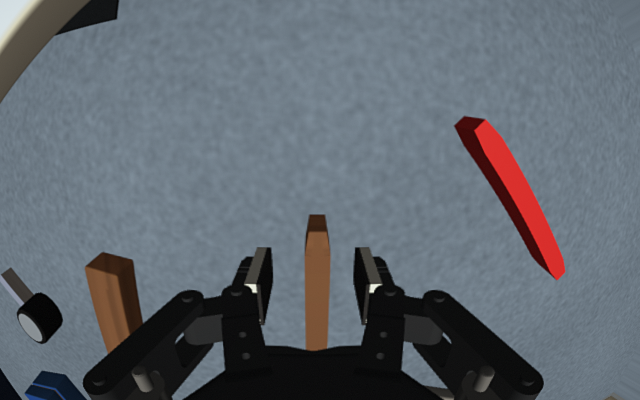

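Key strip centred between the pads (end at pixel 317,215; pads at 265 and 360). Lower 2 mm and close.

Emit:
drive_tool([
  [0,[0,0,0.008],0],
  [-1,[0,0,0],0],
  [-1,[0,0,0],0],
  [-1,[0,0,0],0],
  [-1,[0,0,0],0],
  [-1,[0,0,0],0],
])

```text
clock: 12.02
position: [497.8, -382.3, 15.3]
ee_rot: [0.725, -0.689, 0.001, -0.0]
contact_force: [0.5, 0.5, 5.9]
gripper_width: 10.7
```

Run:
```python
from h import *
s=read_state();print(s["clock"],s["position"].round(1),Ro.from_quat(s["ee_rot"]).as_matrix().round(3).tolist(),s["contact_force"],s["gripper_width"])
c,im=snap("w12")
cv2.imwrite("pics/w12c.png",cv2.resize(im[:,:,::-1][190:360,200:430],None,fx=3,fy=3))
```

```text
12.025 [ 497.8 -382.3   15.3] [[0.05, -0.999, 0.001], [-0.999, -0.05, -0.001], [0.001, -0.001, -1.0]] [0.52393762 0.52949308 5.93362208] 10.723722565879067
```

View pics/w12c.png

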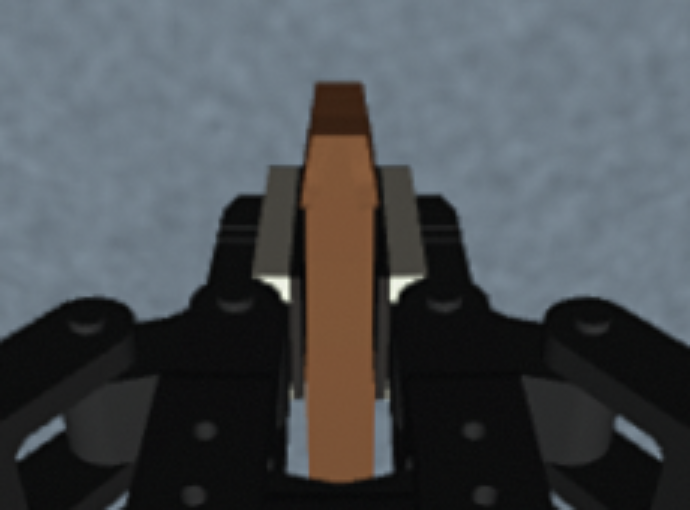

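Emit:
drive_tool([
  [-1,[0,0,-0.1],0],
  [-1,[0,0,-0.1],-0.0145],
  [-1,[-0.172,-0.036,0],0],
  [-1,[-0.172,-0.036,0],0],
  [-1,[-0.172,-0.036,0],0],
  [-1,[-0.172,-0.036,0],0],
  [-1,[-0.172,-0.036,0],0],
  [-1,[-0.172,-0.036,0],0],
  [-1,[0,0,0],0],
  [-1,[0,0,0],0],
])

```text
clock: 13.32
position: [537.1, -68.1, 74.0]
ee_rot: [0.735, -0.678, -0.0, 0.0]
contact_force: [0.4, -0.2, -0.8]
gripper_width: 10.6
```

Run:
```python
from h import *
s=read_state();print(s["clock"],s["position"].round(1),Ro.from_quat(s["ee_rot"]).as_matrix().round(3).tolist(),s["contact_force"],s["gripper_width"],tray(s["position"],(539,111.6,.0795)))
c,im=snap("w13")
cv2.imwrite("pics/s13.png",cv2.resize(get_image("side")[:,:,::-1][120:240,220:380],None,fx=5,fy=5,interpolation=cv2.INTER_CUBIC))
cv2.imwrite("pics/t13.png",cv2.resize(get_image("top")[:,:,::-1][160:260,250:400],None,fx=5,fy=5,interpolation=cv2.INTER_CUBIC))
```

```text
13.325 [537.1 -68.1  74. ] [[0.079, -0.997, -0.001], [-0.997, -0.079, -0.0], [-0.0, 0.001, -1.0]] [ 0.36556774 -0.22994374 -0.80286153] 10.595888722296454 [ -16.19576663 -178.99727135]
```

View pics/w13.png

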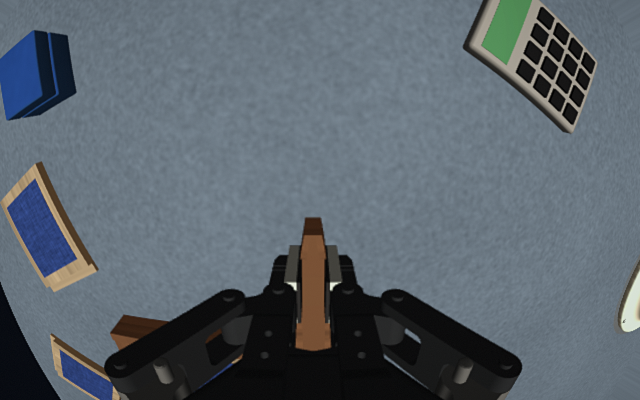

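View pics/s13.png

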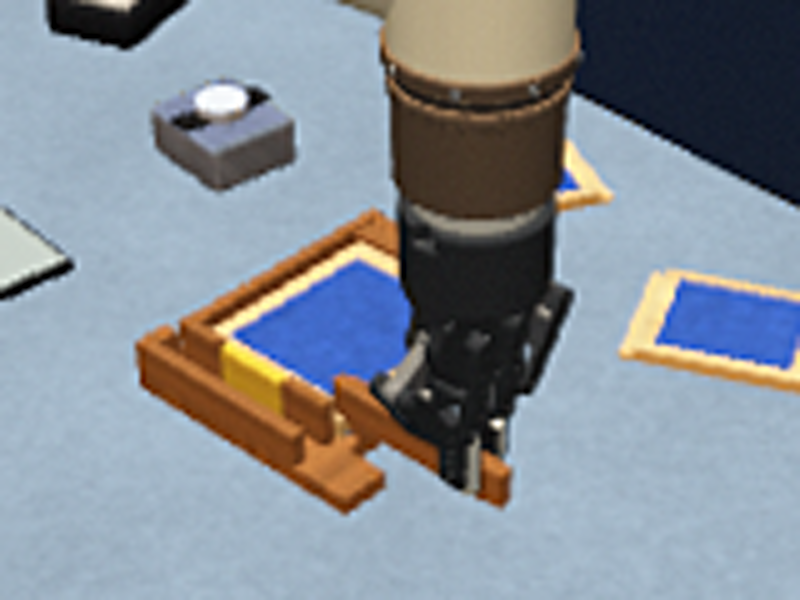

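View pics/t13.png

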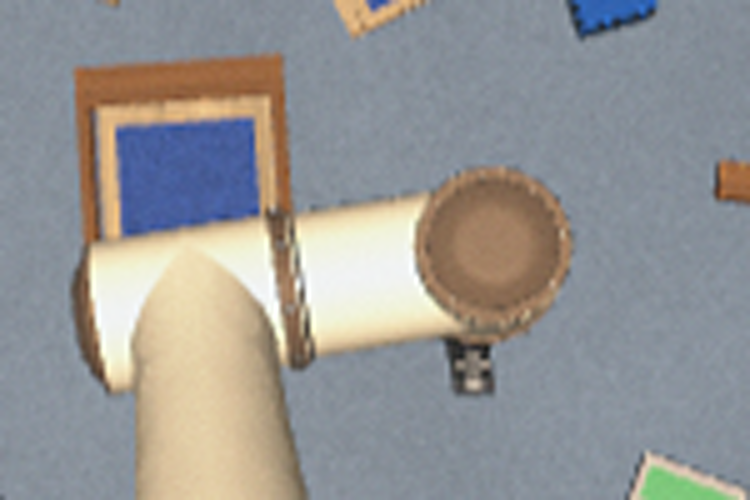

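Run:
```python
from h import *
T=(539,111.6,.0795)
im=get_image("side")[:,:,::-1][120:240,220:380]; o=cv2.resize(im,None,fx=5,fy=5,interpolation=cv2.INTER_CUBIC)
def pt(x,y,z,col):
    w=world((x,y),T); u=(proj("side",(w[0],w[1],z))-[220,120])*5+2; cv2.circle(o,tuple(int(v) for v in u),3,col,-1)
X=-16.2
for y,d in((-82,4),(-202,4)):
    for sx in(-1,1):
        for z in(58.7,80.7): pt(X+sx*d,y,z,(0,255,0))
for t in((-32,-60,34),(-23,-60,34),(-8,-60,42),(0,-60,42),(-32,-100,12),(0,-100,12),(-32,72,34),(-8,60,42)): pt(*t,(255,0,255))
cv2.imwrite("pics/s13b.png",o)
```

```text
(no output)
```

View pics/s13b.png

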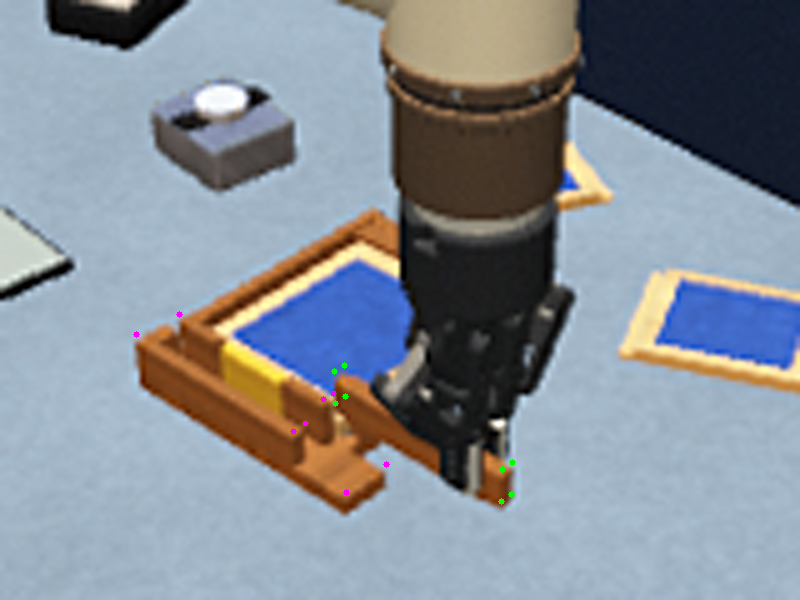

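Emit:
drive_tool([
  [-1,[0,0,-0.13],0],
  [-1,[0,0,-0.13],0],
  [-1,[-0.2,0,0],0],
  [-1,[-0.2,0,0],0],
  [-1,[-0.2,0,0],0],
  [-1,[0,0,0],0],
  [-1,[0,0,0],0],
])

```text
clock: 14.4
position: [523.0, 110.6, 152.1]
ee_rot: [0.734, -0.679, -0.0, 0.0]
contact_force: [-0.2, -0.2, -0.5]
gripper_width: 10.5
```

Run:
```python
from h import *
s=read_state();print(s["clock"],s["position"].round(1),Ro.from_quat(s["ee_rot"]).as_matrix().round(3).tolist(),s["contact_force"],s["gripper_width"],tray(s["position"],(539,111.6,.0795)))
c,im=snap("w14")
cv2.imwrite("pics/w14c.png",cv2.resize(im[:,:,::-1][60:300,180:460],None,fx=2.8,fy=2.5,interpolation=cv2.INTER_CUBIC))
```

```text
14.4 [523.  110.6 152.1] [[0.078, -0.997, -0.001], [-0.997, -0.078, -0.0], [0.0, 0.001, -1.0]] [-0.22019253 -0.23023846 -0.49222795] 10.508487274492618 [-15.99692193   0.22953253]
```

View pics/w14.png

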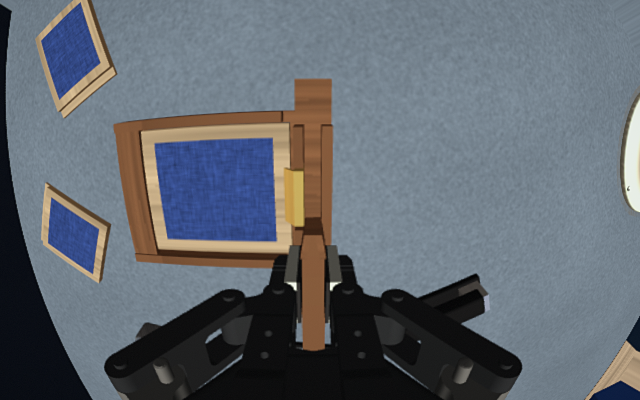

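View pics/w14c.png

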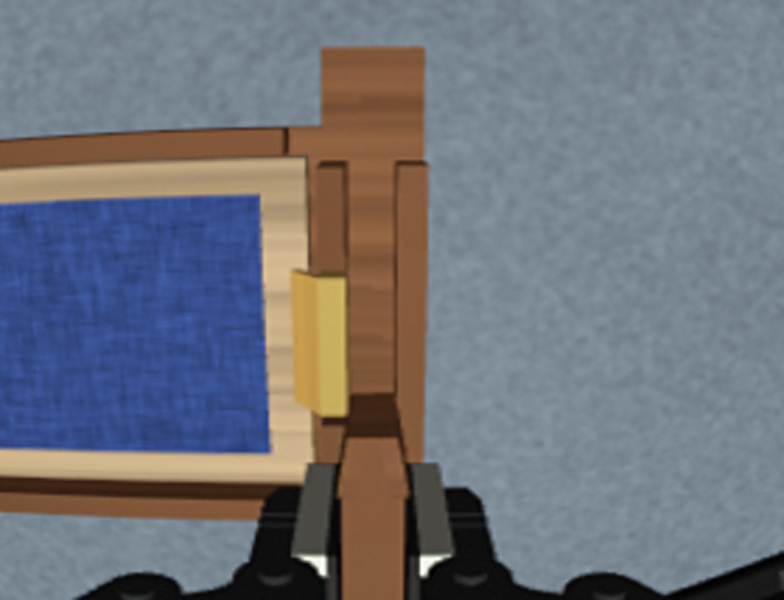

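Run:
```python
from h import *
c,im=load("w14.npz"); s=read_state()
f=lambda u,v:(180+u/2.8,60+v/2.5)
P=[(f(316,163),(0,-60,42)),(f(347,163),(-8,-60,42)),(f(397,163),(-23,-60,34)),(f(428,163),(-32,-60,34)),(f(321,47),(0,-100,12)),(f(424,47),(-32,-100,12)),(f(286,128),(10,-72,30)),(f(347,276),(-8,-24,40)),(f(347,417),(-8,24,40))]
p,r=fit(P,"wrist",c);print(p.round(4),r.tolist())
R=Ro.from_quat(s["ee_rot"]).as_matrix()
for uv in (f(345,437),f(402,437)): print("key end in tool",(R.T@(onz("wrist",uv,158.8,c)-s["position"])).round(1))
print("tcp in tray",tray(s["position"],p), "a tool", np.arctan2(R[1,0],R[0,0])+np.pi/2)
```

```text
[5.390006e+02 1.109560e+02 7.960000e-02] [[-0.0, 0.9], [0.5, 0.9], [-0.4, 0.2], [-0.5, 0.2], [0.1, -0.7], [-0.5, -0.8], [0.7, -0.3], [0.3, 0.4], [-0.2, -0.7]]
key end in tool [22.8 -4.9 -6.7]
key end in tool [22.8  4.1 -6.7]
tcp in tray [-15.91747403   0.30240858] a tool 0.07731161333804892
```

Emit:
drive_tool([
  [-1,[0.2,-0.001,0],0],
  [-1,[0.2,0,0],0],
  [-1,[0.2,0,0],0],
  [-1,[0,0,0.15],0],
  [-1,[0,0,0.15],0],
  [-1,[0,0,0.1],0],
  [-1,[0,0,0],0],
  [-1,[0,0,0],0],
])

```text
clock: 15.45
position: [538.5, -69.1, 33.4]
ee_rot: [0.734, -0.679, 0.001, -0.001]
contact_force: [0.3, -0.3, -0.8]
gripper_width: 10.7
```

```bash
sed -i '$a TR=(539.0,111.0,.0796)' h.py
python3 - <<'E'
from h import *
s=read_state();print(s["clock"],s["position"].round(1),s["contact_force"],s["gripper_width"],tray(s["position"],TR))
cv2.imwrite("pics/s15.png",cv2.resize(get_image("side")[:,:,::-1][120:240,220:380],None,fx=5,fy=5,interpolation=cv2.INTER_CUBIC))
E
```

```text
15.45 [538.5 -69.1  33.4] [ 0.32499584 -0.25027812 -0.77102702] 10.667716480822692 [ -14.86510307 -179.44178128]
```

View pics/s15.png

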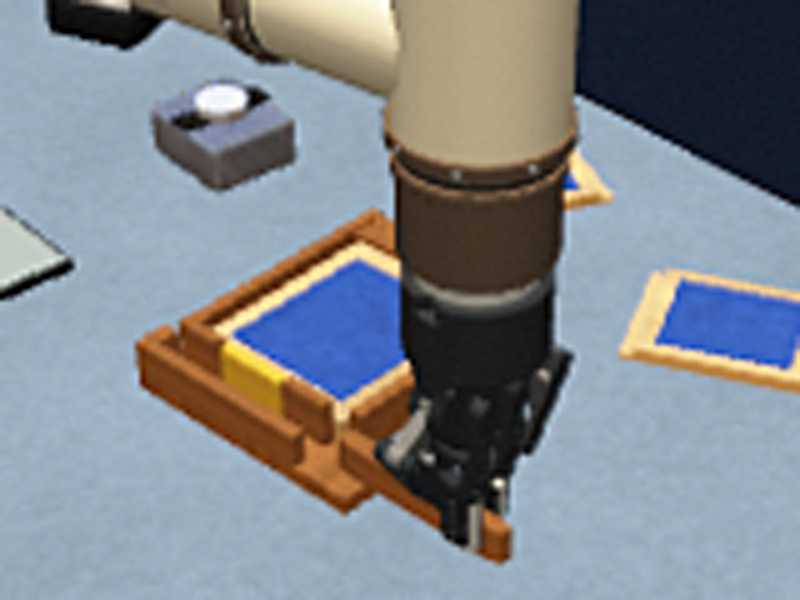

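Emit:
drive_tool([
  [-1,[0,0.002,0.012],0],
  [-1,[-0.04,0,0],0],
  [-1,[-0.03,0,0],0],
  [-1,[-0.03,0,0],0],
  [-1,[0,0,0],0],
])

```text
clock: 16.12
position: [534.8, -37.3, 28.8]
ee_rot: [0.735, -0.678, 0.0, -0.0]
contact_force: [0.4, -0.3, -0.4]
gripper_width: 10.3
```

Run:
```python
from h import *
s=read_state();print(s["clock"],s["position"].round(1),s["contact_force"],s["gripper_width"],tray(s["position"],TR))
cv2.imwrite("pics/s16.png",cv2.resize(get_image("side")[:,:,::-1][120:240,220:380],None,fx=5,fy=5,interpolation=cv2.INTER_CUBIC))
```

```text
16.125 [534.8 -37.3  28.8] [ 0.3609488  -0.26052556 -0.41231144] 10.26357057962898 [ -15.95684644 -147.53279717]
```

View pics/s16.png

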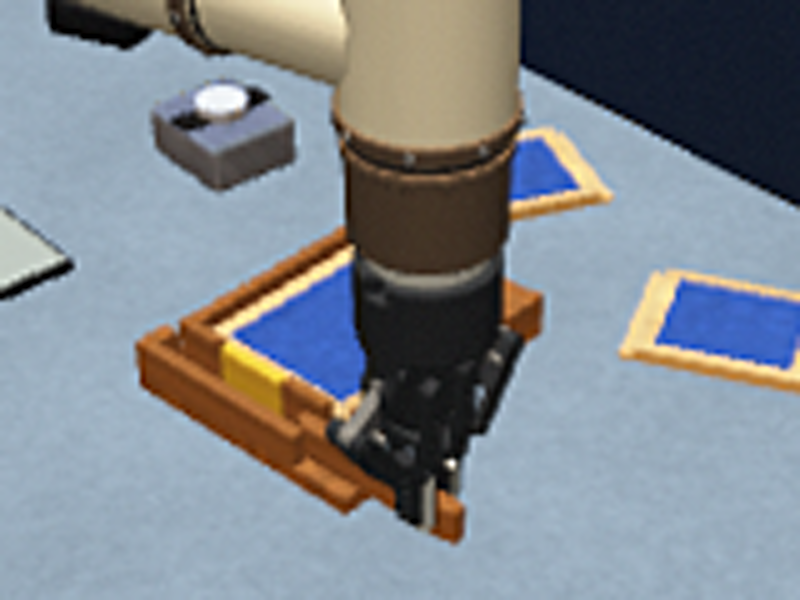

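Emit:
drive_tool([
  [-1,[-0.04,-0.001,0],0],
  [-1,[-0.04,0,0],0],
  [-1,[-0.04,0,0],0],
  [-1,[-0.04,0,0],0],
  [-1,[-0.04,0,0],0],
  [-1,[0,0,0],0],
])

```text
clock: 16.92
position: [530.4, 22.5, 28.8]
ee_rot: [0.735, -0.678, 0.0, -0.0]
contact_force: [0.2, 0.7, -0.9]
gripper_width: 10.7
```

Run:
```python
from h import *
s=read_state();print(s["clock"],s["position"].round(1),s["contact_force"],s["gripper_width"],tray(s["position"],TR))
c,im=snap("w17")
cv2.imwrite("pics/s17.png",cv2.resize(get_image("side")[:,:,::-1][120:240,220:380],None,fx=5,fy=5,interpolation=cv2.INTER_CUBIC))
```

```text
16.925 [530.4  22.5  28.8] [ 0.24644083  0.65159783 -0.87177621] 10.74516027153209 [-15.63416518 -87.5212732 ]
```

View pics/s17.png

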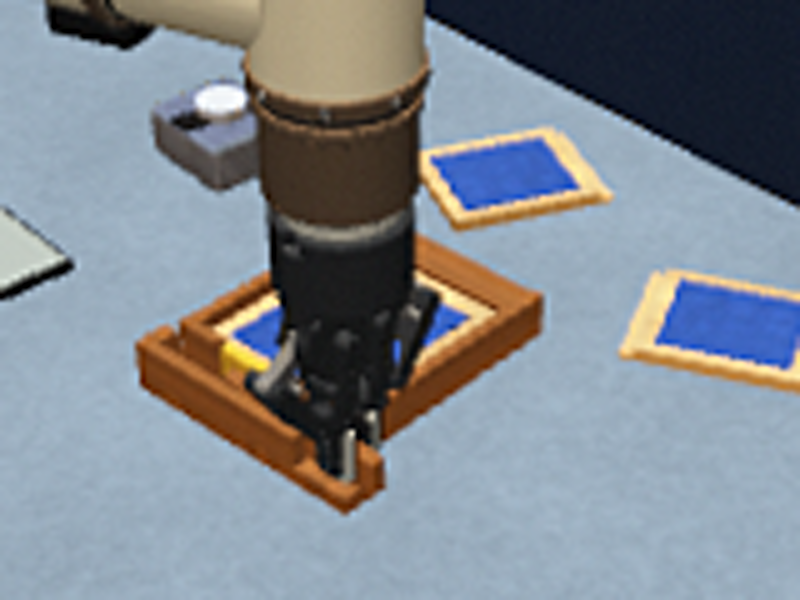

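View pics/w17.png

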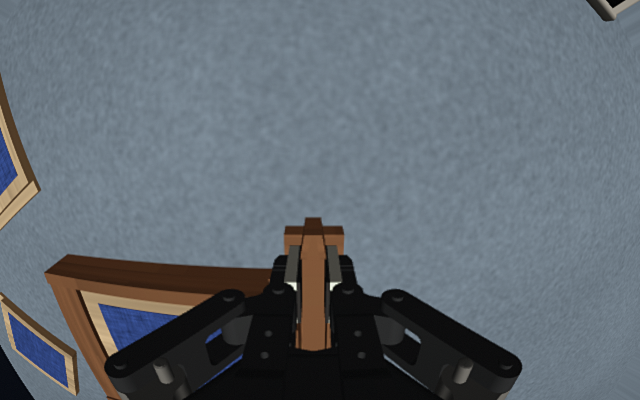

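Emit:
drive_tool([
  [-1,[0,0,0.004],0],
  [-0.4,[0,0,0],0],
  [-0.4,[0,0,0],0],
  [-0.4,[0,0,0],0],
  [-0.4,[0,0,-0.08],0],
  [-0.4,[0,0,-0.12],0],
  [-0.4,[0,0,0],0],
])

```text
clock: 17.9
position: [532.4, 22.1, 90.3]
ee_rot: [0.735, -0.678, 0.002, -0.003]
contact_force: [0.2, -1.2, 0.2]
gripper_width: 25.5
```

Run:
```python
from h import *
s=read_state();print(s["clock"],s["position"].round(1),s["contact_force"],s["gripper_width"],tray(s["position"],TR))
c,im=snap("w18")
```

```text
17.9 [532.4  22.1  90.3] [ 0.16488907 -1.24040096  0.15119626] 25.490652726077336 [-13.69845861 -88.11368038]
```

View pics/w18.png

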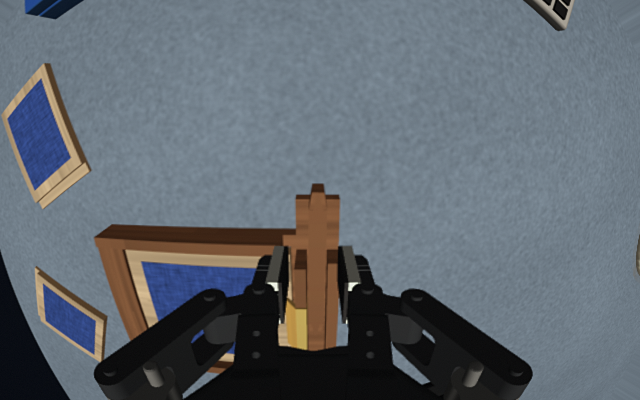

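Emit:
drive_tool([
  [-1,[0.15,0,0],0],
  [-1,[0,0,0],0],
  [-1,[0,0,0.1],0],
  [-1,[0,0,0.09],0],
  [-1,[0,0,0],0],
  [-1,[0,0,0],0],
])

```text
clock: 18.7
position: [534.3, -23.0, 30.9]
ee_rot: [0.735, -0.678, 0.0, -0.0]
contact_force: [1.4, 0.1, -0.1]
gripper_width: -0.2
```

Run:
```python
from h import *
s=read_state();print(s["clock"],s["position"].round(1),s["contact_force"],s["gripper_width"],tray(s["position"],TR))
c,im=snap("w19")
cv2.imwrite("pics/s19.png",cv2.resize(get_image("side")[:,:,::-1][120:240,220:380],None,fx=5,fy=5,interpolation=cv2.INTER_CUBIC))
```

```text
18.7 [534.3 -23.   30.9] [ 1.36356287  0.10954684 -0.14602983] -0.1980021527175897 [ -15.31237745 -133.16563573]
```

View pics/s19.png

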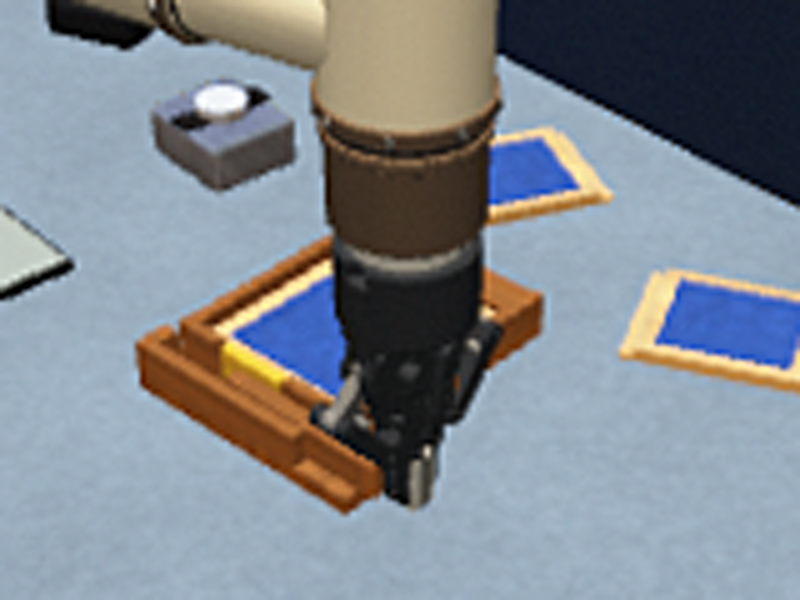

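View pics/w19.png

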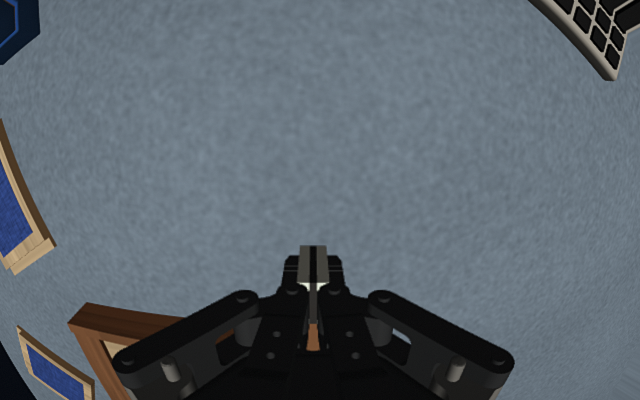

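Emit:
drive_tool([
  [-1,[-0.03,0,0],0],
  [-1,[-0.03,0,0],0],
  [-1,[-0.03,0,0],0],
  [-1,[-0.03,0,0],0],
  [-1,[-0.03,0,0],0],
  [-1,[-0.02,0,0],0],
  [-1,[0,0,0],0],
])

```text
clock: 19.68
position: [529.8, 28.0, 30.5]
ee_rot: [0.735, -0.678, -0.0, -0.0]
contact_force: [-0.3, -1.4, 0.4]
gripper_width: 0.0
```

Run:
```python
from h import *
s=read_state();print(s["clock"],s["position"].round(1),s["contact_force"],s["gripper_width"],tray(s["position"],TR))
c,im=snap("w20")
cv2.imwrite("pics/s20.png",cv2.resize(get_image("side")[:,:,::-1][120:240,220:380],None,fx=5,fy=5,interpolation=cv2.INTER_CUBIC))
```

```text
19.675 [529.8  28.   30.5] [-0.31986314 -1.39700108  0.4457792 ] 0.03560382615769055 [-15.72331027 -81.99584717]
```

View pics/s20.png

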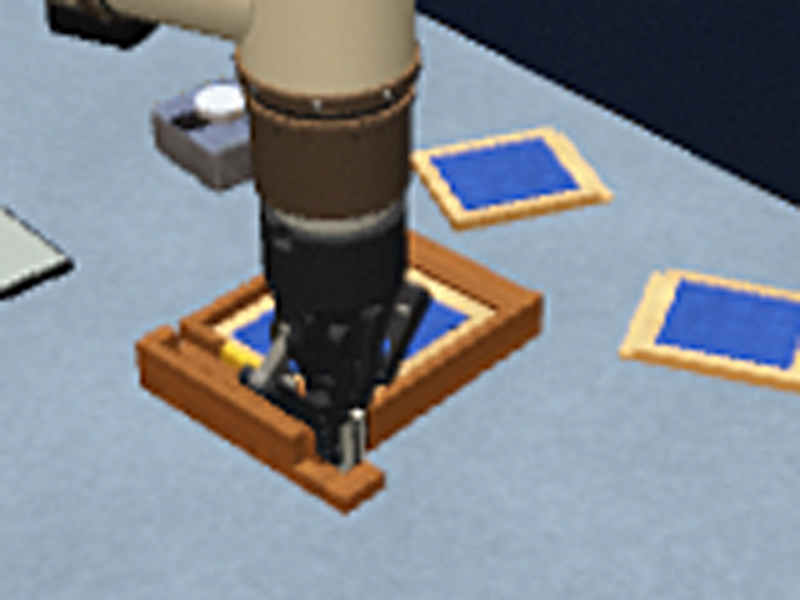

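Emit:
drive_tool([
  [-1,[-0.015,0,0],0],
  [-1,[-0.015,0,0],0],
  [-1,[0,0,0],0],
])

```text
clock: 20.15
position: [529.2, 36.8, 30.5]
ee_rot: [0.735, -0.678, 0.0, -0.0]
contact_force: [-0.4, -0.2, 0.1]
gripper_width: -0.2
```

Emit:
drive_tool([
  [-1,[-0.01,0,0],0],
  [-1,[-0.005,0,0],0],
  [-1,[0,0,0],0],
])

```text
clock: 20.52
position: [528.3, 39.9, 30.5]
ee_rot: [0.734, -0.679, -0.0, 0.001]
contact_force: [-0.4, -4.4, 0.4]
gripper_width: -0.5
```

Run:
```python
from h import *
s=read_state();print(s["clock"],s["position"].round(1),s["contact_force"],s["gripper_width"],tray(s["position"],TR))
```

```text
20.525 [528.3  39.9  30.5] [-0.40832537 -4.37310065  0.38585339] -0.4774668243513729 [-16.34592877 -69.97299978]
```

Emit:
drive_tool([
  [-1,[-0.007,0,0],0],
  [-1,[0,0,0],0],
])

```text
clock: 20.78
position: [528.1, 40.1, 30.5]
ee_rot: [0.734, -0.679, 0.0, 0.002]
contact_force: [2.4, -13.8, 0.8]
gripper_width: -0.3
```

Blocked hard at the wall ends (flush). Retreat, lift and look.

Emit:
drive_tool([
  [-1,[0.05,0,0],0],
  [-1,[0,0,-0.15],0],
  [-1,[0,0,-0.15],0],
  [-1,[-0.12,0,-0.1],0],
  [-1,[-0.12,0,0],0],
  [-1,[0,0,0],0],
  [-1,[0,0,0],0],
])

```text
clock: 21.65
position: [523.8, 99.6, 150.1]
ee_rot: [0.734, -0.679, -0.0, 0.0]
contact_force: [-0.1, -0.1, -0.5]
gripper_width: -0.1
```

Run:
```python
from h import *
s=read_state();print(s["clock"],s["position"].round(1),s["contact_force"],s["gripper_width"],tray(s["position"],TR))
c,im=snap("w21")
cv2.imwrite("pics/w21c.png",cv2.resize(im[:,:,::-1][60:300,180:460],None,fx=2.8,fy=2.5,interpolation=cv2.INTER_CUBIC))
cv2.imwrite("pics/s21.png",cv2.resize(get_image("side")[:,:,::-1][120:240,220:380],None,fx=5,fy=5,interpolation=cv2.INTER_CUBIC))
```

```text
21.65 [523.8  99.6 150.1] [-0.11329927 -0.14564348 -0.45861379] -0.11057390915034665 [-16.07465604 -10.17786969]
```

View pics/w21c.png

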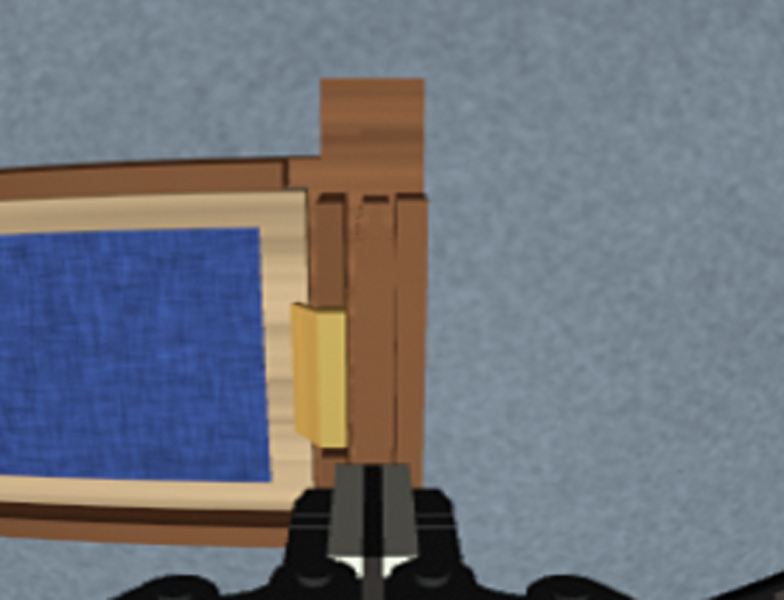

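View pics/s21.png

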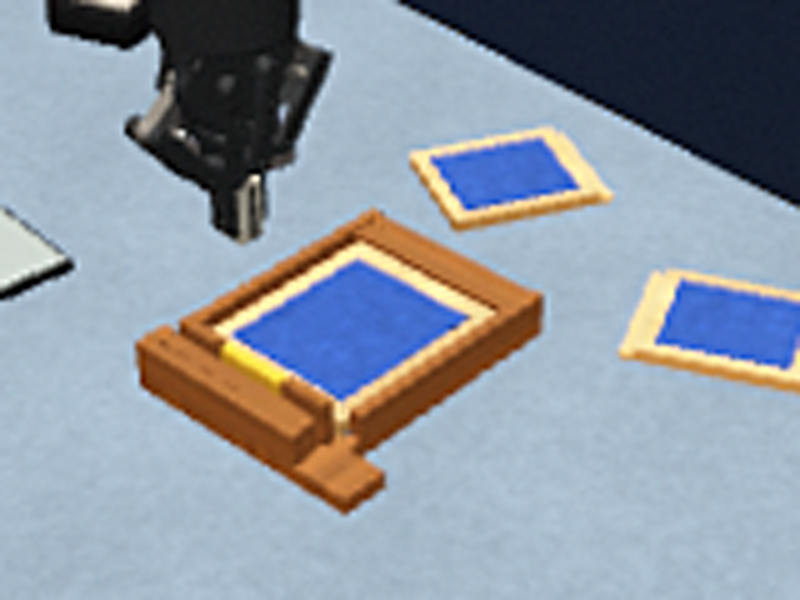

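Run:
```python
from h import *
c,_=load("w21.npz")
f=lambda u,v:(180+u/2.8,60+v/2.5)
for uv,z in ((f(362,203),34),(f(389,203),34),(f(397,200),34),(f(428,200),34),(f(293,303),27),(f(293,437),27)): print(tray(onz("wrist",uv,z,c),TR).round(1))
print(job_done())
```

```text
[-12.8 -58.5]
[-20.5 -58.5]
[-22.7 -59.4]
[-31.6 -59.5]
[  8.4 -23.5]
[ 9.9 26.4]
the job is handed in; nothing more can be done
None
```

I fitted the board, locked the catch with the key strip, and handed the job in at about 21.7 s of the 64 s allowed. `job_done` gives no verdict, so I don't have an official pass.

- **Board:** I pushed it down its slope with shut fingers until the tongue stopped (about 7 N). I then pressed the near end down until a firm 18 N, with the fingertips at board-top height (z 24 mm).
- **Key strip:** I gripped it near one end and started it in the gap's mouth, with no side force. I let go about 70 mm in and pushed it home with shut fingers until they stopped against the wall ends at 14 N.

Last checks from the wrist picture, in tray coordinates:

| Check | Measured | Should be |
|---|---|---|
| Key strip end, y | -58.5 mm | -60 (wall ends read -59.4), so about 1 mm inside flush |
| Key strip end, centre x | -16.6 mm | -15.5, within the limits |
| Catch nose, x | 8.4 to 9.9 mm | 9, at rest over the board |

- **Bystanders:** the gripper never touched the thick strip or the other things.
- **Disagreement:** the side camera's projections of the tray were off by 2–3 pixels, so I relied on the wrist camera, whose three tray fits agreed to about 1 mm.
- **Not directly measured:** how far the tongue sits under the lip (judged from the push force and the flat board).

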